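Line up the spacer sleeves by height

TASK

Stand the four spacer sleeves upright on the yellow marks of the rail, one centred on each mark, in order of height: the shortest next to the red bin, rising to the tallest next to the blue bin. Leave both bins where they are.

Things in the scene. Friction and masses are not known exactly. Their poses are not given: they have to be found in the camera images.
- brass_mid (a point): Spacer sleeve, polished yellow brass, the shortest of the four: an upright round cylinder 32 mm in diameter and 34 mm tall with a black disc (its bore) on top, standing on the table at the start. The point is its centre, 17 mm above its underside; z runs along the sleeve, up. It can be gripped anywhere on its side.
- black_mid (a point): Spacer sleeve, black, the second shortest of the four: an upright round cylinder 32 mm in diameter and 48 mm tall with a grey disc (its bore) on top, standing on the table at the start. The point is its centre, 24 mm above its underside; z runs along the sleeve, up. It can be gripped anywhere on its side.
- green_mid (a point): Spacer sleeve, green anodised aluminium, the second tallest of the four: an upright round cylinder 32 mm in diameter and 62 mm tall with a black disc (its bore) on top, standing on the table at the start. The point is its centre, 31 mm above its underside; z runs along the sleeve, up. It can be gripped anywhere on its side.
- white_mid (a point): Spacer sleeve, white nylon, the tallest of the four: an upright round cylinder 32 mm in diameter and 76 mm tall with a black disc (its bore) on top, standing on the table at the start. The point is its centre, 38 mm above its underside; z runs along the sleeve, up. It can be gripped anywhere on its side.
- mark_a: One of four identical flat yellow round marks, 44 mm in diameter with a small black dot in the middle, in one straight row 75 mm apart along a fixed aluminium rail (300 mm long, 80 mm wide, 10 mm high). The origin is its centre, level with the rail's top, 10 mm above the table (the mark itself is paper-thin); x points across the rail, y along it, z up. Which lettered mark lies where in the row differs from start to start.
- mark_b: One of four identical flat yellow round marks, 44 mm in diameter with a small black dot in the middle, in one straight row 75 mm apart along a fixed aluminium rail (300 mm long, 80 mm wide, 10 mm high). The origin is its centre, level with the rail's top, 10 mm above the table (the mark itself is paper-thin); x points across the rail, y along it, z up. Which lettered mark lies where in the row differs from start to start.
- mark_c: One of four identical flat yellow round marks, 44 mm in diameter with a small black dot in the middle, in one straight row 75 mm apart along a fixed aluminium rail (300 mm long, 80 mm wide, 10 mm high). The origin is its centre, level with the rail's top, 10 mm above the table (the mark itself is paper-thin); x points across the rail, y along it, z up. Which lettered mark lies where in the row differs from start to start.
- mark_d: One of four identical flat yellow round marks, 44 mm in diameter with a small black dot in the middle, in one straight row 75 mm apart along a fixed aluminium rail (300 mm long, 80 mm wide, 10 mm high). The origin is its centre, level with the rail's top, 10 mm above the table (the mark itself is paper-thin); x points across the rail, y along it, z up. Which lettered mark lies where in the row differs from start to start.
- red_bin: Small open red plastic bin full of nuts, 100 mm (its x, across the rail) by 80 mm (its y, along the row) and 45 mm high, standing loose on the table at one end of the rail, in line with the row; the blue bin stands at the other end, and which is at which end differs. The centre of the nearest mark is 82.5 mm from the centre of the bin. Origin: centre of its underside.
- blue_bin: Small open blue plastic bin full of screws, 100 mm (its x, across the rail) by 80 mm (its y, along the row) and 45 mm high, standing loose on the table at one end of the rail, in line with the row; the red bin stands at the other end, and which is at which end differs. The centre of the nearest mark is 82.5 mm from the centre of the bin. Origin: centre of its underside.
There are look-alikes about, which are no part of the job. Of the things shaped like the part that bears green_mid, the green one is meant.

How it is judged (in metres and radians):
At the end, for the whole second after the job is handed in: Each sleeve stands upright (within 0.1 rad) on the rail, its axis within 12 mm of the centre of its own mark and its height within 4 mm of standing on the rail, in order of height from the red bin (34 mm brass, 48 mm black, 62 mm green, 76 mm white next to the blue bin), at rest and released (((horizontal distance between brass_mid and mark_a below 0.012 m and horizontal distance between mark_a and red_bin between 0 and 0.12 m) or (horizontal distance between brass_mid and mark_b below 0.012 m and horizontal distance between mark_b and red_bin between 0 and 0.12 m) or (horizontal distance between brass_mid and mark_c below 0.012 m and horizontal distance between mark_c and red_bin between 0 and 0.12 m) or (horizontal distance between brass_mid and mark_d below 0.012 m and horizontal distance between mark_d and red_bin between 0 and 0.12 m)) and height (world z) of brass_mid between 0.023 and 0.031 m and angle between each of brass_mid, black_mid, green_mid, white_mid's own z axis and vertical below 0.1 rad and linear speed of each of brass, black, green, white below 0.02 m/s and angular speed of each of brass, black, green, white below 0.2 rad/s and ((horizontal distance between black_mid and mark_a below 0.012 m and horizontal distance between mark_a and red_bin between 0.12 and 0.195 m) or (horizontal distance between black_mid and mark_b below 0.012 m and horizontal distance between mark_b and red_bin between 0.12 and 0.195 m) or (horizontal distance between black_mid and mark_c below 0.012 m and horizontal distance between mark_c and red_bin between 0.12 and 0.195 m) or (horizontal distance between black_mid and mark_d below 0.012 m and horizontal distance between mark_d and red_bin between 0.12 and 0.195 m)) and height (world z) of black_mid between 0.03 and 0.038 m and ((horizontal distance between green_mid and mark_a below 0.012 m and horizontal distance between mark_a and red_bin between 0.195 and 0.27 m) or (horizontal distance between green_mid and mark_b below 0.012 m and horizontal distance between mark_b and red_bin between 0.195 and 0.27 m) or (horizontal distance between green_mid and mark_c below 0.012 m and horizontal distance between mark_c and red_bin between 0.195 and 0.27 m) or (horizontal distance between green_mid and mark_d below 0.012 m and horizontal distance between mark_d and red_bin between 0.195 and 0.27 m)) and height (world z) of green_mid between 0.037 and 0.045 m and ((horizontal distance between white_mid and mark_a below 0.012 m and horizontal distance between mark_a and red_bin between 0.27 and 0.5 m) or (horizontal distance between white_mid and mark_b below 0.012 m and horizontal distance between mark_b and red_bin between 0.27 and 0.5 m) or (horizontal distance between white_mid and mark_c below 0.012 m and horizontal distance between mark_c and red_bin between 0.27 and 0.5 m) or (horizontal distance between white_mid and mark_d below 0.012 m and horizontal distance between mark_d and red_bin between 0.27 and 0.5 m)) and height (world z) of white_mid between 0.044 and 0.052 m); the robot touches nothing.
It fails at once if the red bin is shifted by more than 25 mm (distance of red_bin from where it was at the start of the episode above 0.025 m).
It fails at once if the blue bin is shifted by more than 25 mm (distance of blue_bin from where it was at the start of the episode above 0.025 m).
It also fails if it takes over 96 s, if anything falls off the work surface, if the arm or the gripper's body presses on something with over 40 N, if the wrist force passes 120 N, or if a joint passes its speed limit or range.

ROBOT

A 6-joint arm with a two-finger parallel gripper is mounted at the origin on the work surface. World frame = base frame: x ahead of the robot, y to its left, z up, the work surface at z = 0. Lengths are in mm, angles in rad, forces in N, time in s.
With the tool pointing down it reaches from about 425 to 950 mm from the base axis. Payload 14.7 kg.
Tool frame: the origin (TCP) lies between the finger pads; the fingertips stand 25 mm ahead of it and the grasp point (between the pads) lies 6 mm ahead of it (bot.tips_ahead is the distance from the TCP to the fingertips, in mm); z points along the fingers, y is the line along which they close (so a half turn about z gives the same grasp; the last joint's range is limited). The gripper opens to 85 mm and grips with 20 to 120 N. Pads are 22 mm wide; open, the fingers measure 114 mm over their backs; the gripper's body (76 mm by 85 mm) begins 54 mm behind the grasp point. The pads swing forward as they close: fully open they stand 13 mm farther back than shut.
Start: joints at [1.097, 0.48, 1.596, -0, 1.065, -0.047], TCP at [269.05, 591.696, 256.297] pointing down, gripper open.
Joint ranges: [-2.75, 2.75], [-0.82, 2.05], [0.23, 2.67], [-1.56, 4.7], [0.09, 2.69], [-2.92, 2.92]. Speed limits (rad/s): [1.89, 1.89, 2.39, 3.01, 3.01, 3.01].

INTERFACE

Orientations are given as a 3x3 rotation matrix whose columns are the frame's x, y, z axes.
In Python, from bench import bot, cams gives the robot as it stands. The module is installed in compiled form; this text tells all that it offers.
- The arm moves only by the tool arm_command, never from a script. Its arguments are lists of equal length, an entry for each row: "fingers": the finger opening in mm, from 0 to 85.4; "travel": the shift along the tool's x, y, z in mm, a list of three; "turn": the turn about the tool's z in degrees. A call has 1 to 20 rows; each row is the pose to reach, as a shift and turn from the pose commanded when the call began, along the tool's axes at that moment; what a row does not reach only later rows make up. A row lasts 1/12 s, in which the tool goes at most 41.7 mm and 7.16 degrees, less where a joint would pass 70% of its speed; a pose out of reach is approached as far as the arm can. A call with a gripper value outside its range is refused whole. The fingers move at their own pace and stop on an object; "newtons" is the grip in N (left out, the last holds). Time passes only in rows, so rows that repeat a pose let the fingers close. It gives the time, the measured TCP pose, the force, the opening and the grip force at its end, in the units of the state.
- bot.get_state(): the state, without advancing time (a new reading comes with each control period).
- cams.grab_frame(name): name is "scene" or "top" or "wrist"; returns a dict with "color" (384x512x3 uint8, blue, green, red), "mtx" (3x3 intrinsics, pixels), "world_from_camera" (4x4, takes a point from camera to world coordinates). Camera axes: x right, y down, z forward; pixel columns grow to the right and rows downward; lengths in mm; the calibration is good to about 2 mm. A picture is of the moment at which its call begins. There is no depth.
- bot.job_done(): hands the job in; it is judged then, once.
The state is a dict: "time_s": time; "qpos": joint angles; "joint_vel": joint speeds; "joint_efforts": joint torques, N m; "tool_pos": TCP position; "tcp_rot": TCP orientation; "wrist_force": force on the tool from outside, world axes, zero at the start; "wrist_torque": the same for the moment, N m; "finger_gap": finger opening in mm; "grip_force": force on a finger pad.
Only numpy, scipy, OpenCV 4.12 (cv2) and the standard library are available. Lean on these libraries where they do the work, as an engineer would, in place of code of your own. Each camera call takes 0.05 s, during which the arm holds its last target. There are 200 camera calls.

## Working session

There is one attempt and no reset: what is moved stays moved. The work goes in short steps, Python scripts to look and compute and a tool call to move; the robot and the scene stay as the last step left them, time stands still between calls to the robot, and variables do not carry over. Pictures are saved under pics/ and viewed, at most 14 in all, crops included, and the job is handed in when it is done.

Besides the shell and the picture viewer there is one more tool, called after "Call:" by a JSON object that holds its "fn" and its "kwargs". arm_command: Moves the arm, as the interface text tells. Its arguments: {"type":"object","properties":{"fingers":{"type":"array"},"travel":{"type":"array"},"turn":{"type":"array"},"newtons":{"type":"number"}},"required":["fingers","travel","turn"]}

```bash
mkdir -p pics; python3 - <<'E'
from bench import bot,cams
import cv2,pickle
s=bot.get_state();print(s['tool_pos'],s['tcp_rot'],s['finger_gap'],s['time_s'])
d={}
for n in("top","scene"):
    f=cams.grab_frame(n);d[n]=f;cv2.imwrite(f"pics/{n}0.png",f["color"])
    print(n,f["mtx"],f["world_from_camera"])
pickle.dump(d,open("f0.pkl","wb"))
E
```

```text
[268.8690825  591.34581209 255.64872458] [[-9.10306392e-01  4.13934723e-01 -5.62970814e-04]
 [ 4.13935104e-01  9.10305678e-01 -1.14083824e-03]
 [ 4.02429672e-05 -1.27154573e-03 -9.99999191e-01]] 85.46957343383976 0.0
top [[412.16008461   0.         255.08841178]
 [  0.         412.16008461 193.7101644 ]
 [  0.           0.           1.        ]] [[ 4.63137262e-03 -9.97173462e-01  7.49909163e-02  4.85769078e+02]
 [-9.99064221e-01 -1.38917701e-03  4.32290787e-02 -4.20492361e+00]
 [-4.30027144e-02 -7.51209514e-02 -9.96246761e-01  8.45819274e+02]
 [ 0.00000000e+00  0.00000000e+00  0.00000000e+00  1.00000000e+00]]
scene [[425.31657235   0.         262.99450146]
 [  0.         425.31657235 188.54082497]
 [  0.           0.           1.        ]] [[-2.43423374e-01  7.80044364e-01 -5.76433736e-01  1.04601044e+03]
 [ 9.69838051e-01  2.03484807e-01 -1.34194217e-01  1.26628204e+02]
 [ 1.26180653e-02 -5.91713380e-01 -8.06049664e-01  7.75673027e+02]
 [ 0.00000000e+00  0.00000000e+00  0.00000000e+00  1.00000000e+00]]
```

View pics/top0.png

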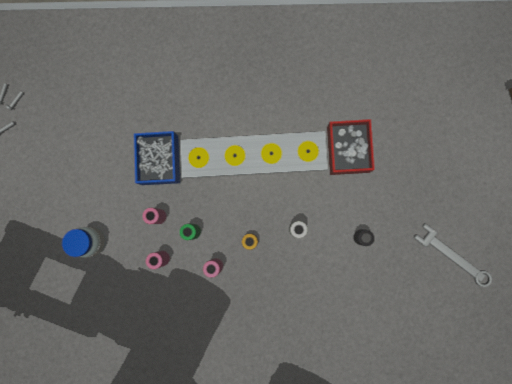

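View pics/scene0.png

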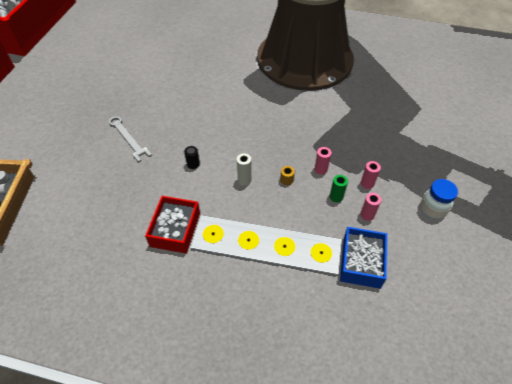

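The top view shows the blue bin at (155,158), the red bin at (352,147) and the marks at (199,157), (235,155), (271,153) and (308,151). The sleeve tops are green (188,232), brass (250,241), white (299,229) and black (364,237). The three pink ones are look-alikes.

```bash
cat > h.py <<'E'
import numpy as np,cv2
def ray(f,u,v,z):
    T=f["world_from_camera"];d=T[:3,:3]@np.linalg.solve(f["mtx"],[u,v,1.]);o=T[:3,3]
    return (o+d*(z-o[2])/d[2])[:2]
def blob(f,m,u,v,r):
    """centre of the hull of mask m's pixels within r of (u,v)"""
    k=np.zeros_like(m);cv2.circle(k,(int(u),int(v)),r,255,-1)
    p=cv2.findNonZero(m&k);return cv2.minEnclosingCircle(p)
E
python3 - <<'E'
import pickle,cv2,numpy as np
from h import *
f=pickle.load(open("f0.pkl","rb"))["top"];im=f["color"];h=cv2.cvtColor(im,cv2.COLOR_BGR2HSV)
print([h[v,u].tolist() for u,v in((199,151),(181,232),(243,241),(291,229),(357,237),(364,237))])
R=lambda a,b:cv2.inRange(h,a,b)
yel=R((22,150,120),(35,255,255))
M=[]
for u,v in((199,157),(235,155),(271,153),(308,151)):
    (c,r)=blob(f,yel,u,v,16);M.append(ray(f,*c,10));print("mark",c,r,M[-1].round(1))
print([np.linalg.norm(M[i+1]-M[i]).round(1) for i in range(3)])
T=dict(green=((188,232),62,R((50,120,40),(80,255,255))),brass=((250,241),34,R((8,120,80),(30,255,255))),
 white=((299,229),76,R((0,0,170),(180,60,255))),black=((364,237),48,R((0,0,0),(180,255,60))))
for n,(p,z,m) in T.items():
    c,r=blob(f,m,*p,13);print(n,c,r,ray(f,*c,z).round(1))
cr=im[205:285,140:380];cv2.imwrite("pics/crop.png",cv2.resize(cr,None,fx=3.3,fy=3.3,interpolation=cv2.INTER_CUBIC))
E
```

```text
[[27, 241, 176], [68, 161, 139], [21, 178, 173], [30, 4, 173], [150, 24, 43], [30, 6, 83]]
mark (198.1666717529297, 157.1666717529297) 10.06930160522461 [624.1 149.9]
mark (234.27626037597656, 155.11643981933594) 10.142394065856934 [628.1  75.2]
mark (271.0, 153.0) 10.049975395202637 [ 6.323e+02 -2.000e-01]
mark (307.6842041015625, 150.98684692382812) 10.134456634521484 [636.2 -74.9]
[np.float64(74.8), np.float64(75.5), np.float64(74.9)]
green (187.5, 231.5) 7.905794143676758 [472.2 158.6]
brass (249.2906951904297, 241.1976776123047) 7.914337158203125 [453.5  42. ]
white (298.3360595703125, 229.47540283203125) 7.48306941986084 [477.3 -51.4]
black (363.64178466796875, 236.80596923828125) 9.88837718963623 [ 463.7 -177.1]
```

View pics/crop.png

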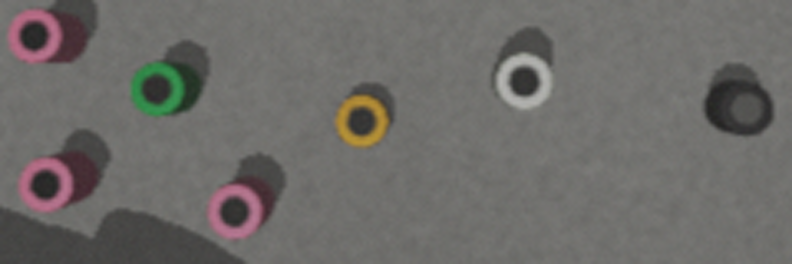

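Call:
{"fn": "arm_command", "kwargs": {"fingers": [70, 70, 70, 70, 70, 70, 70, 70, 70, 70, 70, 70, 70, 70, 70, 70, 70, 70], "travel": [[-364, -310, 56], [-364, -310, 56], [-364, -310, 56], [-364, -310, 56], [-364, -310, 56], [-364, -310, 56], [-364, -310, 56], [-364, -310, 56], [-364, -310, 56], [-364, -310, 56], [-364, -310, 56], [-364, -310, 56], [-364, -310, 56], [-364, -310, 56], [-364, -310, 56], [-364, -310, 56], [-364, -310, 56], [-364, -310, 56]], "turn": [65.5, 65.5, 65.5, 65.5, 65.5, 65.5, 65.5, 65.5, 65.5, 65.5, 65.5, 65.5, 65.5, 65.5, 65.5, 65.5, 65.5, 65.5], "newtons": 40}}

```text
time_s: 1.6
tool_pos: [471.8, 159.7, 200.4]
tcp_rot: [[-0.002, 1.0, 0.0], [1.0, 0.002, 0.0], [0.0, 0.0, -1.0]]
wrist_force: [-0.1, 0.0, -0.0]
finger_gap: 70.3
grip_force: 0.0
```

```bash
python3 - <<'E'
from bench import bot,cams
import cv2,numpy as np
from h import *
f=cams.grab_frame("wrist");cv2.imwrite("pics/w1.png",f["color"])
h=cv2.cvtColor(f["color"],cv2.COLOR_BGR2HSV);m=cv2.inRange(h,(50,120,40),(80,255,255))
T=f["world_from_camera"];print(T.round(3))
for z,p in((62,(472.2,158.6)),(0,(472.2,158.6))):
    q=np.linalg.inv(T)@[*p,z,1];q=f["mtx"]@q[:3];print(z,(q/q[2])[:2])
print(bot.get_state()['tool_pos'])
E
```

```text
[[ 1.00000e+00  2.00000e-03  1.00000e-03  4.72590e+02]
 [ 2.00000e-03 -9.46000e-01 -3.24000e-01  2.43422e+02]
 [-0.00000e+00  3.24000e-01 -9.46000e-01  3.17550e+02]
 [ 0.00000e+00  0.00000e+00  0.00000e+00  1.00000e+00]]
62 [248.65648421 188.77694747]
0 [248.76945295 170.73456029]
[471.8072621  159.56240912 200.38715846]
```

View pics/w1.png

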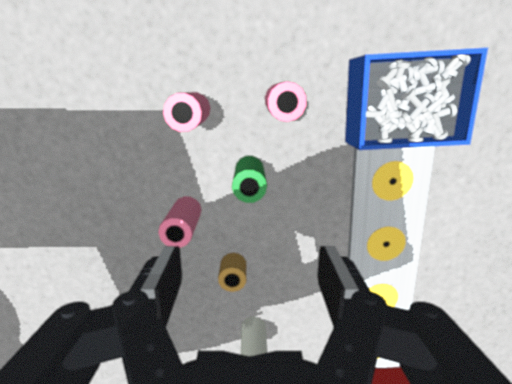

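The wrist view has the green bore at (249,187), about 2 px from the prediction. The pinks are clear of where the fingers will come down.

Call:
{"fn": "arm_command", "kwargs": {"fingers": [70, 70, 70, 70, 70, 70, 25, 25, 25, 25, 25, 25, 25, 25], "travel": [[-1, 0, 40], [-1, 0, 80], [-1, 0, 115], [-1, 0, 140], [-1, 0, 154], [-1, 0, 154], [-1, 0, 154], [-1, 0, 154], [-1, 0, 154], [-1, 0, 154], [-1, 0, 154], [-1, 0, 154], [-1, 0, 154], [-1, 0, 154]], "turn": [0, 0, 0, 0, 0, 0, 0, 0, 0, 0, 0, 0, 0, 0], "newtons": 40}}

```text
time_s: 2.82
tool_pos: [472.9, 158.1, 47.7]
tcp_rot: [[-0.001, 1.0, 0.002], [1.0, 0.001, 0.001], [0.001, 0.002, -1.0]]
wrist_force: [0.5, 1.2, 5.4]
finger_gap: 31.6
grip_force: 39.1
```

Call:
{"fn": "arm_command", "kwargs": {"fingers": [25, 25, 25, 25, 25, 25, 25, 25, 25, 25, 25, 25, 25, 25], "travel": [[0, 0, -30], [0, 0, -65], [0, 0, -100], [-20, 38, -100], [-41, 78, -100], [-62, 117, -100], [-83, 156, -100], [-83, 156, -100], [-83, 156, -100], [-83, 156, -80], [-83, 156, -50], [-83, 156, -25], [-83, 156, -18], [-83, 156, -18]], "turn": [0, 0, 0, 0, 0, 0, 0, 0, 0, 0, 0, 0, 0, 0]}}

```text
time_s: 3.98
tool_pos: [626.3, 75.3, 63.3]
tcp_rot: [[-0.001, 1.0, -0.003], [1.0, 0.001, -0.0], [-0.0, -0.003, -1.0]]
wrist_force: [-0.4, 0.8, -0.9]
finger_gap: 31.0
grip_force: 40.1
```

Call:
{"fn": "arm_command", "kwargs": {"fingers": [25, 25, 25, 25, 60, 60, 60, 60, 60, 60, 60, 60], "travel": [[0, 1, 3], [0, 1, 5], [0, 1, 6], [0, 1, 6], [0, 1, 6], [0, 1, 6], [0, 1, 6], [0, 1, 6], [0, 1, -30], [0, 1, -70], [0, 1, -110], [0, 1, -110]], "turn": [0, 0, 0, 0, 0, 0, 0, 0, 0, 0, 0, 0]}}

```text
time_s: 4.98
tool_pos: [632.8, 75.2, 181.8]
tcp_rot: [[-0.001, 1.0, 0.01], [1.0, 0.001, 0.001], [0.001, 0.01, -1.0]]
wrist_force: [2.4, -0.1, 1.2]
finger_gap: 60.1
grip_force: 0.0
```

```bash
python3 - <<'E'
from bench import bot,cams
import cv2
f=cams.grab_frame("scene");cv2.imwrite("pics/s1.png",cv2.resize(f["color"][120:300,120:400],None,fx=2.8,fy=2.8))
s=bot.get_state();print(s['tool_pos'],s['joint_vel'].round(3) if hasattr(s['joint_vel'],'round') else s['joint_vel'])
E
```

```text
[631.59790714  75.13183258 178.7586142 ] [ 0.001  0.059  0.056  0.001 -0.044 -0.002]
```

View pics/s1.png

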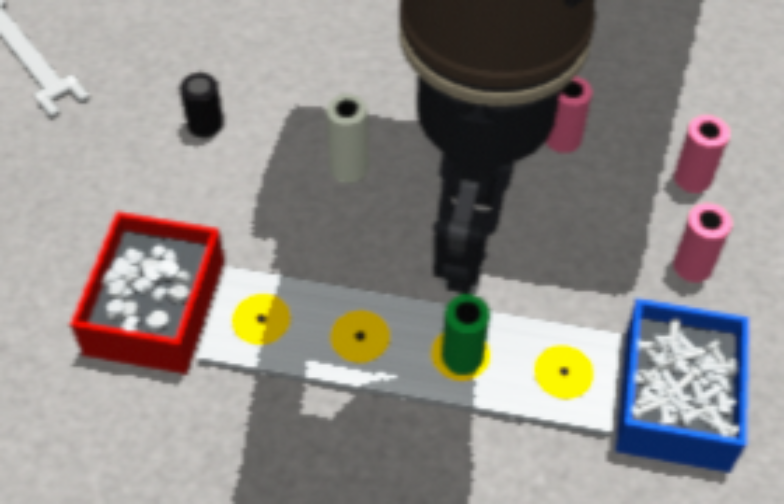

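Green stands on the mark second from the blue bin, at (465,345) in the crop. Brass is next.

Call:
{"fn": "arm_command", "kwargs": {"fingers": [60, 60, 60, 60, 60, 60, 60, 60, 60, 60, 60, 60, 60, 25, 25, 25, 25, 25, 25, 25], "travel": [[-8, -40, 0], [-15, -80, 0], [-23, -120, 0], [-30, -160, 0], [-33, -175.5, 0], [-33, -175.5, 0], [-33, -175.5, 35], [-33, -175.5, 70], [-33, -175.5, 100], [-33, -175.5, 122], [-33, -175.5, 136], [-33, -175.5, 142], [-33, -175.5, 142], [-33, -175.5, 142], [-33, -175.5, 142], [-33, -175.5, 142], [-33, -175.5, 142], [-33, -175.5, 142], [-33, -175.5, 142], [-33, -175.5, 142]], "turn": [0, 0, 0, 0, 0, 0, 0, 0, 0, 0, 0, 0, 0, 0, 0, 0, 0, 0, 0, 0]}}

```text
time_s: 6.7
tool_pos: [454.3, 41.8, 33.3]
tcp_rot: [[-0.001, 1.0, 0.002], [1.0, 0.001, 0.0], [0.0, 0.002, -1.0]]
wrist_force: [-0.3, 0.6, 10.1]
finger_gap: 30.8
grip_force: 40.0
```

Call:
{"fn": "arm_command", "kwargs": {"fingers": [25, 25, 25, 25, 25, 25, 25, 25, 25, 25, 25, 25, 25, 25, 25, 25, 25], "travel": [[0, 0, -30], [0, 0, -60], [0, 0, -90], [-21, 33, -90], [-42, 66, -90], [-63, 98, -90], [-84, 131, -90], [-105, 164, -90], [-117, 182.5, -90], [-117, 182.5, -90], [-117, 182.5, -90], [-117, 182.5, -70], [-117, 182.5, -45], [-117, 182.5, -25], [-117, 182.5, -18], [-117, 182.5, -18], [-117, 182.5, -18]], "turn": [0, 0, 0, 0, 0, 0, 0, 0, 0, 0, 0, 0, 0, 0, 0, 0, 0]}}

```text
time_s: 8.12
tool_pos: [636.0, -74.7, 50.9]
tcp_rot: [[-0.001, 1.0, -0.0], [1.0, 0.001, 0.0], [0.0, -0.0, -1.0]]
wrist_force: [0.1, 0.3, -1.8]
finger_gap: 30.6
grip_force: 40.7
```

Call:
{"fn": "arm_command", "kwargs": {"fingers": [25, 25, 25, 25, 60, 60, 60, 60, 60, 60, 60, 60, 60], "travel": [[0, 0, 3], [0, 0, 5], [0, 0, 7], [0, 0, 7], [0, 0, 7], [0, 0, 7], [0, 0, 7], [0, 0, 7], [0, 0, -20], [0, 0, -60], [0, 0, -100], [0, 0, -120], [0, 0, -120]], "turn": [0, 0, 0, 0, 0, 0, 0, 0, 0, 0, 0, 0, 0]}}

```text
time_s: 9.2
tool_pos: [638.9, -75.5, 175.8]
tcp_rot: [[-0.001, 1.0, 0.008], [1.0, 0.001, -0.001], [-0.001, 0.008, -1.0]]
wrist_force: [0.2, -0.4, 1.0]
finger_gap: 59.9
grip_force: 0.0
```

Call:
{"fn": "arm_command", "kwargs": {"fingers": [60, 60, 60, 60, 60, 60, 60, 60, 60], "travel": [[-21, -35, 0], [-42, -70, 0], [-63, -105, 0], [-84, -140, 0], [-107, -174, 0], [-107, -174, 0], [-107, -174, 0], [-107, -174, 0], [-107, -174, 0]], "turn": [0, 0, 0, 0, 0, 0, 0, 0, 0]}}

```text
time_s: 9.95
tool_pos: [463.3, -181.9, 170.3]
tcp_rot: [[-0.001, 1.0, 0.001], [1.0, 0.001, -0.0], [-0.0, 0.001, -1.0]]
wrist_force: [0.3, -0.6, 0.2]
finger_gap: 59.8
grip_force: 0.0
```

```bash
python3 - <<'E'
from bench import bot,cams
import cv2,pickle,numpy as np
from h import *
f=cams.grab_frame("wrist");t=cams.grab_frame("top");pickle.dump((f,t),open("f2.pkl","wb"))
T=f["world_from_camera"];q=np.linalg.inv(T)@[462,-182,48,1];q=f["mtx"]@q[:3];u,v=(q/q[2])[:2];print(u,v)
a,b=int(u)-60,int(v)-60
w=cv2.resize(f["color"][b:b+120,a:a+120],None,fx=4,fy=4);print(a,b)
cv2.imwrite("pics/w2.png",w)
cv2.imwrite("pics/t2.png",cv2.resize(t["color"][110:190,120:380],None,fx=3,fy=3,interpolation=cv2.INTER_CUBIC))
E
```

```text
246.44400756905753 193.65445227518444
186 133
```

View pics/w2.png

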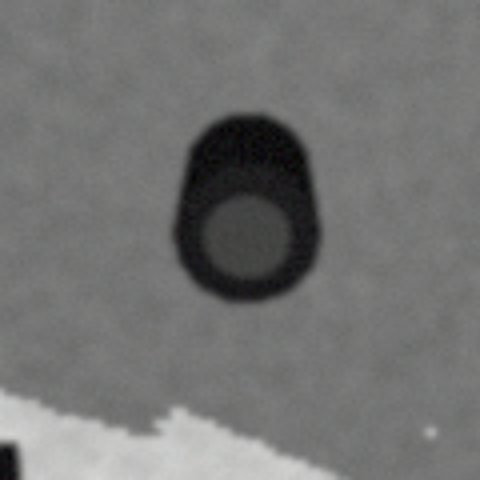

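View pics/t2.png

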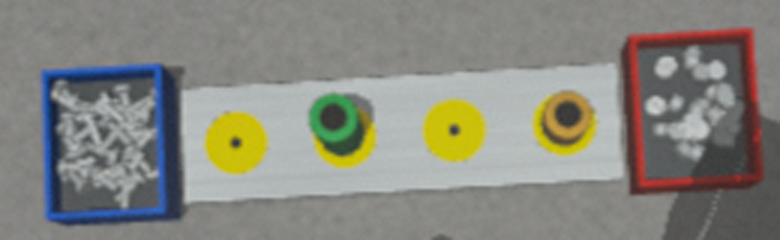

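The wrist crop puts the black bore at (247.5,192), within 2 px of the prediction. The top crop shows green and brass on their marks.

Call:
{"fn": "arm_command", "kwargs": {"fingers": [60, 60, 60, 60, 60, 60, 60, 25, 25, 25, 25, 25, 25, 25, 25, 25, 25, 25], "travel": [[1, 0, 35], [1, 0, 70], [1, 0, 100], [1, 0, 122], [1, 0, 134], [1, 0, 134], [1, 0, 134], [1, 0, 134], [1, 0, 134], [1, 0, 134], [1, 0, 134], [1, 0, 134], [1, 0, 134], [1, 0, 134], [1, 0, 100], [1, 0, 65], [1, 0, 35], [1, 0, 35]], "turn": [0, 0, 0, 0, 0, 0, 0, 0, 0, 0, 0, 0, 0, 0, 0, 0, 0, 0]}}

```text
time_s: 11.55
tool_pos: [464.9, -182.3, 140.9]
tcp_rot: [[-0.001, 1.0, 0.007], [1.0, 0.001, -0.003], [-0.003, 0.007, -1.0]]
wrist_force: [2.4, -1.3, 0.1]
finger_gap: 30.9
grip_force: 40.0
```

```bash
python3 - <<'E'
import pickle
from h import *
f,t=pickle.load(open("f2.pkl","rb"))
print(ray(t,231,149.3,72),ray(t,309,148,44))
E
```

```text
[628.78606704  75.69280427] [636.02813076 -74.65642749]
```

Call:
{"fn": "arm_command", "kwargs": {"fingers": [25, 25, 25, 25, 25, 25, 25, 25, 25, 25, 25, 25, 25, 25, 25], "travel": [[26, 24, 0], [52, 48, 0], [78, 73, 0], [104, 97, 0], [130, 122, 0], [156, 146, 0], [181, 170, 0], [181, 170, 0], [181, 170, 0], [181, 170, 25], [181, 170, 50], [181, 170, 70], [181, 170, 81], [181, 170, 81], [181, 170, 81]], "turn": [0, 0, 0, 0, 0, 0, 0, 0, 0, 0, 0, 0, 0, 0, 0]}}

```text
time_s: 12.8
tool_pos: [631.8, -0.6, 54.6]
tcp_rot: [[-0.0, 1.0, -0.001], [1.0, 0.0, -0.0], [-0.0, -0.001, -1.0]]
wrist_force: [0.7, 0.7, -1.0]
finger_gap: 31.2
grip_force: 40.1
```

Call:
{"fn": "arm_command", "kwargs": {"fingers": [25, 25, 25, 25, 60, 60, 60, 60, 60, 60, 60, 60, 60], "travel": [[0, 0, 3], [0, 0, 5], [0, 0, 7], [0, 0, 7], [0, 0, 7], [0, 0, 7], [0, 0, 7], [0, 0, 7], [0, 0, -20], [0, 0, -60], [0, 0, -100], [0, 0, -120], [0, 0, -120]], "turn": [0, 0, 0, 0, 0, 0, 0, 0, 0, 0, 0, 0, 0]}}

```text
time_s: 13.88
tool_pos: [634.8, -0.1, 179.7]
tcp_rot: [[-0.001, 1.0, 0.008], [1.0, 0.001, -0.0], [-0.0, 0.008, -1.0]]
wrist_force: [0.7, 0.5, 0.3]
finger_gap: 60.1
grip_force: 0.0
```

Call:
{"fn": "arm_command", "kwargs": {"fingers": [60, 60, 60, 60, 60, 60, 60, 60, 60, 60, 60, 25, 25, 25, 25, 25, 25, 25], "travel": [[-13, -38, 0], [-26, -76, 0], [-38, -115, 0], [-51, -155, 0], [-51, -155, 0], [-51, -155, 0], [-51, -155, 35], [-51, -155, 70], [-51, -155, 100], [-51, -155, 118], [-51, -155, 118], [-51, -155, 118], [-51, -155, 118], [-51, -155, 118], [-51, -155, 118], [-51, -155, 118], [-51, -155, 118], [-51, -155, 118]], "turn": [0, 0, 0, 0, 0, 0, 0, 0, 0, 0, 0, 0, 0, 0, 0, 0, 0, 0]}}

```text
time_s: 15.38
tool_pos: [478.0, -51.3, 57.3]
tcp_rot: [[-0.001, 1.0, 0.002], [1.0, 0.001, -0.0], [-0.0, 0.002, -1.0]]
wrist_force: [-0.5, 0.5, 10.6]
finger_gap: 30.9
grip_force: 40.3
```

Call:
{"fn": "arm_command", "kwargs": {"fingers": [25, 25, 25, 25, 25, 25, 25, 25, 25, 25, 25, 25, 25, 25, 25, 25, 25, 25, 25], "travel": [[0, 0, -35], [0, 0, -75], [0, 0, -110], [29, 21, -110], [58, 42, -110], [87, 63, -110], [115, 84, -110], [144, 105, -110], [173, 126, -110], [201, 147, -110], [201, 147, -110], [201, 147, -110], [201, 147, -110], [201, 147, -85], [201, 147, -55], [201, 147, -30], [201, 147, -18], [201, 147, -18], [201, 147, -18]], "turn": [0, 0, 0, 0, 0, 0, 0, 0, 0, 0, 0, 0, 0, 0, 0, 0, 0, 0, 0]}}

```text
time_s: 16.97
tool_pos: [623.9, 149.3, 74.7]
tcp_rot: [[-0.0, 1.0, -0.001], [1.0, 0.0, -0.0], [-0.0, -0.001, -1.0]]
wrist_force: [-0.1, 0.2, -0.3]
finger_gap: 30.8
grip_force: 40.1
```

Lower by 7, release, lift, and back off toward the base to clear the view.

Call:
{"fn": "arm_command", "kwargs": {"fingers": [25, 25, 25, 25, 60, 60, 60, 60, 60, 60, 60, 60, 60, 60, 60, 60, 60, 60, 60, 60], "travel": [[0, 0, 3], [0, 0, 5], [0, 0, 7], [0, 0, 7], [0, 0, 7], [0, 0, 7], [0, 0, 7], [0, 0, 7], [0, 0, -20], [0, 0, -60], [0, 0, -100], [0, 0, -120], [30, -30, -120], [60, -60, -120], [90, -90, -120], [110, -110, -120], [110, -110, -120], [110, -110, -120], [110, -110, -120], [110, -110, -120]], "turn": [0, 0, 0, 0, 0, 0, 0, 0, 0, 0, 0, 0, 0, 0, 0, 0, 0, 0, 0, 0]}}

```text
time_s: 18.63
tool_pos: [514.8, 259.3, 194.4]
tcp_rot: [[-0.0, 1.0, 0.001], [1.0, 0.0, 0.0], [0.0, 0.001, -1.0]]
wrist_force: [0.1, -0.4, -0.4]
finger_gap: 59.8
grip_force: 0.0
```

```bash
python3 - <<'E'
from bench import bot,cams
import cv2,pickle
t=cams.grab_frame("top");s=cams.grab_frame("scene");pickle.dump(t,open("f3.pkl","wb"))
cv2.imwrite("pics/t3.png",cv2.resize(t["color"][110:190,120:380],None,fx=3,fy=3,interpolation=cv2.INTER_CUBIC))
cv2.imwrite("pics/s3.png",cv2.resize(s["color"][150:300,130:400],None,fx=2.8,fy=2.8))
E
```

```text
(no output)
```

View pics/t3.png

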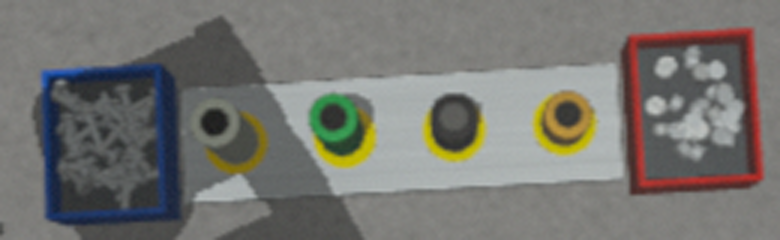

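View pics/s3.png

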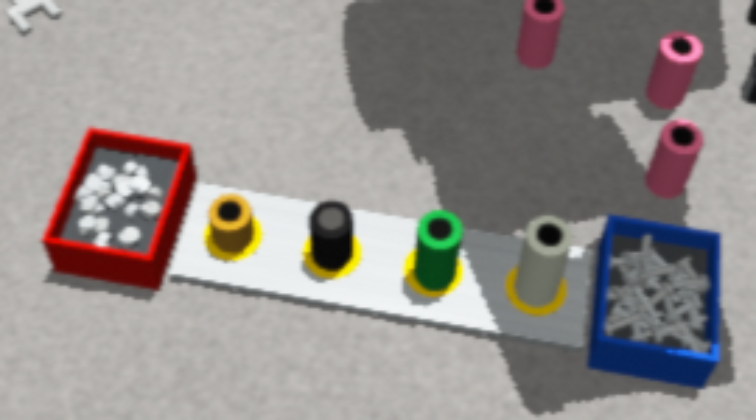

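Both views show all four upright on their marks in the right order. The bores are at (214,122), (333,118), (454,117) and (567,114) in the top crop. One numeric check, then I'll hand in if all are within 8 mm.

```bash
python3 - <<'E'
import pickle
from bench import bot
from h import *
t=pickle.load(open("f3.pkl","rb"));ok=True
for (u,v),z,m in(((214,122),86,(624.1,149.9)),((333,118),72,(628.1,75.2)),((454,117),58,(632.3,-.2)),((567,114),44,(636.2,-74.9))):
    e=ray(t,u/3+120,v/3+110,z)-m;print(e.round(1));ok&=np.hypot(*e)<8
if ok: print(bot.job_done())
E
```

```text
[-0.2 -0.9]
[0.6 0.5]
[-0.6 -0.8]
[-0.2  0.2]
the job is handed in; nothing more can be done
None
```

I handed the job in at about 19 s of robot time: the four sleeves stand upright in height order from red bin to blue, each measured within about 1 mm of its mark centre, and the bins look unmoved in the camera views; no verdict was returned.

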